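# Close the board holder to its gauge mark

### The arm

A 6-joint arm with a two-finger parallel gripper is mounted at the origin on the work surface. World frame = base frame: x ahead of the robot, y to its left, z up, the work surface at z = 0. Lengths are in m, angles in rad, forces in N, time in s.
With the tool pointing down it reaches from about 0.35 to 0.975 m from the base axis. Payload 4.9 kg.
Tool frame: the origin (TCP) lies midway between the tips of the shut fingers; the grasp point (between the pads) lies 19 mm behind it; x points along the fingers, z is the direction in which the jaws open and shut, and the axes are right-handed (so a half turn about x gives the same grasp; the last joint's range is limited). The gripper opens to 85 mm and grips with 20 to 120 N. Pads are 22 mm wide; open, the fingers measure 114 mm over their backs; the gripper's body (76 mm by 85 mm) begins 54 mm behind the grasp point. The pads swing forward as they close: fully open they stand 13 mm farther back than shut.
Start: joints at [1.118, 0.053, 1.613, -0, 1.476, -0.119], TCP at [0.205, 0.59, 0.231] pointing down, gripper open.
Joint ranges: [-3.01, 3.01], [-1.01, 2.22], [0.06, 2.58], [-1.02, 4.17], [0.09, 2.62], [-3.14, 3.14]. Speed limits (rad/s): [2.57, 2.57, 3.14, 3.14, 3.14, 3.14].

### API

Orientations are given as a unit quaternion [w, x, y, z].
In Python, from plant import state, cams, workorder, nets gives the robot as it stands.
- The arm moves only by the tool play_rows, never from a script. Its argument "motion" is a list of rows, each a list of 3 entries, a list of its own where there are three numbers: the closure, from -1 (fully open) to 1 (shut), then the shift along the world's x, y, z in m, then the turn about the world's z in rad. A call has 1 to 5 rows; each row is the pose to reach, as a shift and turn from the pose commanded when the call began; what a row does not reach only later rows make up. A row lasts 1/10 s, in which the tool goes at most 50 mm and 8.59 degrees, less where a joint would pass 70% of its speed; a pose out of reach is approached as far as the arm can. A call with a gripper value outside its range is refused whole. The fingers move at their own pace and stop on an object; the grip force is fixed at half the most. Time passes only in rows, so rows that repeat a pose let the fingers close. It gives the time, the measured TCP pose, the force and the opening at its end, in the units of the state.
- state(): the state, without advancing time (a new reading comes with each control period).
- cams.grab_frame(name): name is "scene" or "top" or "wrist"; returns (picture, depth): 480x640x3 uint8, red, green, blue; 480x640 float32, m along the optical axis (not along the pixel's ray), 0 where there is no reading.
- cams.camera_info(name): a dict with "K" (3x3 intrinsics, pixels), "rvec" (rotation vector, rad) and "tvec" (3), from world to camera coordinates, as OpenCV has them. Camera axes: x right, y down, z forward; pixel columns grow to the right and rows downward; lengths in m; the calibration is good to about 2 mm. A picture is of the moment at which its call begins: read the wrist's pose just before it. camera_info takes no time and is no camera call; for the wrist camera it gives the pose at the moment of the call.
- workorder.job_done(): hands the job in, once; it reports no verdict.
Trained networks look in the newest picture that a camera, given by its name, has taken for a name from the list of things; names that differ only in an ending like _2 or _b are one class to them, and where a whole thing is asked for, a point or a joint stands for the part that bears it (a point fixed in the world has none). Each returns a list of dicts, best first, with "score" (0 to 1); they miss things now and then, are a little off and sometimes report something else, mostly with a low value. They report only what shows in the picture. A call takes as long as a camera call. They do not tell look-alikes from the thing itself.
- nets.recognise(camera, target): "at" ([x, y, z] in m, in world coordinates, good to about 4 mm: the middle of the surface that is visible of it).
- nets.landmark_of(camera, target): "at" ([x, y, z] in m, in world coordinates, good to about 4 mm: a listed point, or the origin of a listed thing).
The state is a dict: "time": time; "joint_pos": joint angles; "joint_vel": joint speeds; "joint_efforts": joint torques, N m; "tool_pos": TCP position; "tool_rot": TCP orientation; "contact_force": force on the tool from outside, world axes, zero at the start; "ft_torque": the same for the moment, N m; "gripper_width": opening from 0.0 (shut) to 1.0 (fully open).
Only numpy, scipy, OpenCV 4.12 (cv2) and the standard library are available. Lean on these libraries where they do the work, as an engineer would, in place of code of your own. Each camera call takes 0.05 s, during which the arm holds its last target.

### The job

The toy's circuit board lies loose in the board holder because the sliding jaw stands too far back. With a fingertip, roll the knurled brass adjuster wheel at the holder's end until the jaw's yellow pointer stands at the red gauge mark on the scale, so that the board is captive in the grooves of both jaws but not squeezed, then take the hand clear. Do not pinch or grip the wheel, do not push the jaw itself, and leave the board and everything else lying where it is.

Things in the scene. Friction and masses are not known exactly. Their poses are not given: they have to be found in the camera images.
- holder: circuit-board holder, fixed to the bench: dark bed 90 mm wide (its x) and 170 mm long (y = -55 to +115 mm), top 16 mm high; two aluminium jaws 70 mm wide, 58 mm high. Origin at bench height on the bed's centre line. Its y axis runs along the screw from the adjuster wheel (at -y) to the fixed jaw (at +y); z is up
- wheel_axis (a point): centre of the knurled brass adjuster wheel, an upright disc 48 mm in diameter and 18 mm wide on the screw's end, standing free 16 mm beyond the 42 mm high bearing plate. Its axis lies along the holder's y, 30 mm above the bench, so its top is 54 mm above the bench. Axes as the holder's; they do not turn with the wheel
- wheel (a joint): turn of the adjuster wheel in rad. It grows, and the jaw closes, when the top of the wheel is rolled towards the holder's +x (away from the robot); one full turn moves the jaw 10 mm; rolled towards -x it opens again. It reads about 12.57 with the pointer at the mark. It turns stiffly (about 0.03 N m, 1.5 N at the rim) and stays where it is left
- jaw (a joint): travel of the sliding jaw in m, growing as it closes towards the fixed jaw (holder's +y); the pointer stands exactly at the gauge mark at 0.020; the jaw would begin to squeeze the board at about 0.025
- jaw_pointer (a point): tip of the yellow pointer, 2.5 mm wide, on the +x side of the sliding jaw, just over the scale; it moves with the jaw along the holder's y
- gauge_mark (a point): middle of the red gauge mark, 4 mm wide, across the white scale on the +x side of the bed; the pointer is at the mark when both have the same y in the holder's frame
- board_centre (a point): centre of the toy's green circuit board, 60 x 90 x 2.4 mm with small parts on top, lying loose and level on the ledges of the two jaws, 47 mm above the bench
- motor: small steel toy motor lying on the mat, 30 mm long, 24 mm thick; origin underneath
- speaker: round black loudspeaker 52 mm across, 9 mm high; origin underneath
- screwdriver: orange-handled screwdriver 170 mm long lying on the mat beyond the wheel; origin underneath
- shell_lower: half of the toy's yellow plastic shell, an open round bowl 126 mm across and 42 mm high; origin underneath
- shell_upper: other half of the yellow shell, 126 mm across and 42 mm high; origin underneath
- spool: spool of solder standing on end, 54 mm across and 40 mm high; origin underneath
- flux_jar: amber flux jar with a blue cap, 42 mm across and 36 mm high; origin underneath
Not all that is in view belongs to the job. Leave any blue look-alike of the holder alone.

How it is judged:
By the outcome, as a careful person would: the job done as asked, in the order asked, and still so for the second after the job is handed in, with the robot touching nothing.
It also fails if it takes over 72 s, if anything falls off the work surface, if the arm or the gripper's body presses on something with over 40 N, if the wrist force passes 120 N, or if a joint passes its speed limit or range.

## Working session

There is one attempt and no reset: what is moved stays moved. The work goes in short steps, Python scripts to look and compute and a tool call to move; the robot and the scene stay as the last step left them, time stands still between calls to the robot, and variables do not carry over. Pictures are saved under pics/ and viewed, and the job is handed in when it is done.

Besides the shell and the picture viewer there is one more tool, called after "Call:" as name(argument=value, ...), one argument or row to a line, values as JSON. play_rows: Moves the arm, as the interface text tells. Its arguments: {"type":"object","properties":{"motion":{"type":"array","items":{"type":"array"}}},"required":["motion"]}

```bash
mkdir -p pics; ls
python3 - <<'E'
from plant import state,cams,workorder,nets
import cv2
s=state();print(s)
for n in ("scene","top","wrist"):
    p,d=cams.grab_frame(n);cv2.imwrite(f"pics/a_{n}.png",p[:,:,::-1])
    if n!="wrist":
        for t in ("holder","wheel_axis","jaw_pointer","gauge_mark","board_centre"):
            print(n,t,[( [round(v,4) for v in r["at"]],round(r["score"],2)) for r in nets.landmark_of(n,t)])
E
```

```text
pics
{'time': 0.0, 'joint_pos': array([ 1.11801707e+00,  5.33511168e-02,  1.61427725e+00,  1.80267736e-05,
        1.47596837e+00, -1.18991142e-01]), 'joint_vel': array([ 5.52587342e-04,  1.31738595e-04,  2.90284239e-03,  9.00215409e-06,
        2.21046685e-03, -3.69301052e-04]), 'joint_efforts': array([-1.57846298e-03, -3.93694746e+01, -3.70169842e+01, -3.12824031e-04,
        7.54898036e-03, -2.77726642e-08]), 'tool_pos': array([0.20448768, 0.58995944, 0.23007656]), 'tool_rot': array([ 0.57548797, -0.41032568,  0.57673801,  0.40965803]), 'contact_force': array([0.81324041, 0.40989681, 0.16354304]), 'ft_torque': array([0.02998606, 0.02921488, 0.00076167]), 'gripper_width': 0.9983535026441956}
scene holder [([0.1613, 0.2957, 0.0034], 0.81)]
scene wheel_axis [([0.5127, 0.025, 0.0297], 0.88), ([0.1804, 0.2214, 0.0274], 0.74)]
scene jaw_pointer [([0.2088, 0.2821, 0.0189], 0.79), ([0.538, 0.1013, 0.0185], 0.72)]
scene gauge_mark [([0.2084, 0.3008, 0.0158], 0.95), ([0.5367, 0.1109, 0.0163], 0.68), ([0.4946, -0.2731, -0.0036], 0.46), ([0.524, 0.4435, 0.0015], 0.41)]
scene board_centre [([0.4918, 0.164, 0.0458], 0.65)]
top holder [([0.1704, 0.2956, 0.0024], 0.87), ([0.499, 0.1099, 0.0012], 0.75)]
top wheel_axis [([0.1799, 0.2178, 0.0291], 0.97), ([0.5106, 0.0261, 0.0301], 0.83)]
top jaw_pointer [([0.2146, 0.2867, 0.0158], 0.84), ([0.5412, 0.102, 0.0215], 0.54), ([0.4694, 0.2652, -0.0011], 0.23)]
top gauge_mark [([0.5377, 0.1065, 0.0166], 0.96), ([0.512, 0.0272, 0.0307], 0.5)]
top board_centre [([0.4931, 0.1586, 0.049], 0.93)]
```

View pics/a_top.png

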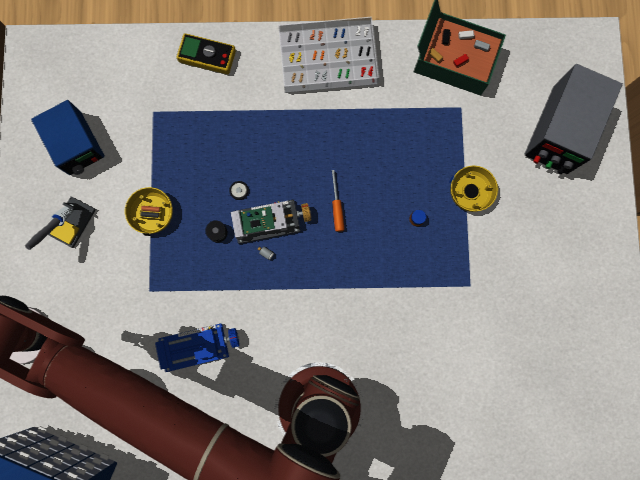

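View pics/a_scene.png

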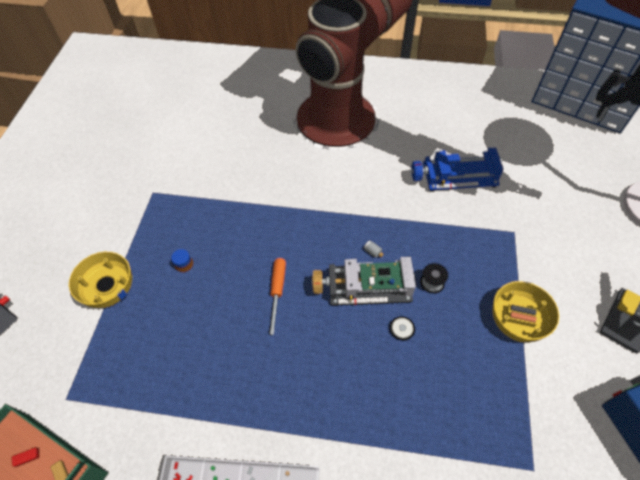

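The top view shows two candidates for the wheel. The brass one is at top px (307,212), on the aluminium holder with the green board. The blue look-alike is at (235,338), and I'll leave it alone. I choose the brass one and check it in a crop.

Run:
```python
import cv2,numpy as np
from plant import cams
from scipy.spatial.transform import Rotation as R
a=cv2.imread("pics/a_top.png")[180:265,215:355];b=cv2.imread("pics/a_scene.png")[230:330,290:460]
cv2.imwrite("pics/b.png",np.vstack([cv2.resize(a,(600,364),interpolation=2),cv2.resize(b,(600,353),interpolation=2)])[:,:] [:717] if 0 else cv2.resize(np.vstack([cv2.resize(a,(600,364),interpolation=2),cv2.resize(b,(600,353),interpolation=2)]),(500,597)))
for n in ("wrist","top","scene"):
    i=cams.camera_info(n);r=R.from_rotvec(np.ravel(i["rvec"])).as_matrix();print(n,np.round(i["K"],1).tolist(),(-r.T@np.ravel(i["tvec"])).round(3),r.round(2).tolist())
q=[ 0.57548797, -0.41032568,  0.57673801,  0.40965803]
print(R.from_quat(q[1:]+q[:1]).as_matrix().round(3))
```

```text
wrist [[345.0, 0.0, 312.7], [0.0, 345.0, 237.5], [0.0, 0.0, 1.0]] [0.13  0.617 0.375] [[0.33, 0.94, 0.0], [0.9, -0.31, 0.3], [0.29, -0.1, -0.95]]
top [[614.8, 0.0, 313.7], [0.0, 614.8, 243.5], [0.0, 0.0, 1.0]] [0.199 0.015 1.645] [[-0.02, -1.0, 0.0], [-0.99, 0.02, -0.14], [0.14, -0.0, -0.99]]
scene [[490.3, 0.0, 321.3], [0.0, 490.3, 233.9], [0.0, 0.0, 1.0]] [0.978 0.119 0.939] [[-0.14, 0.99, -0.02], [0.83, 0.11, -0.55], [-0.54, -0.09, -0.84]]
[[-0.001 -0.945  0.328]
 [-0.002  0.328  0.945]
 [-1.     0.    -0.002]]
```

View pics/b.png

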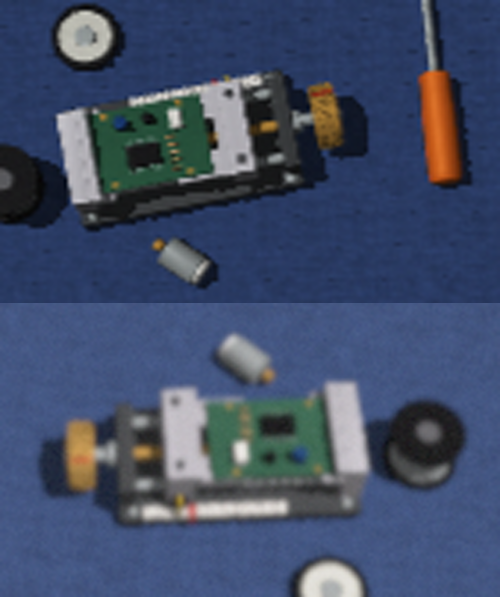

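View pics/a_wrist.png

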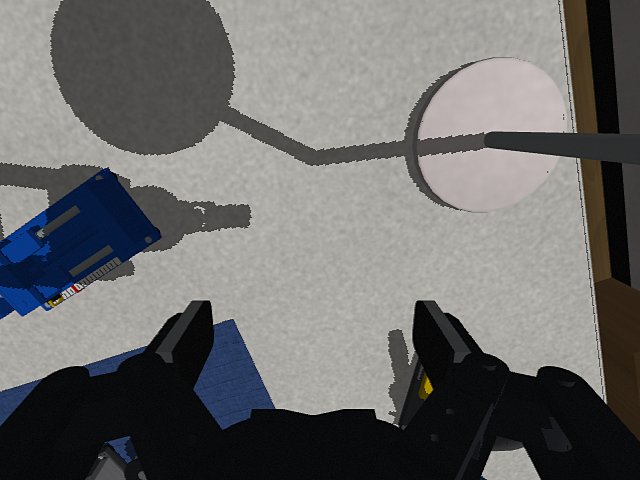

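The crop confirms it: the brass wheel with a red mark, aluminium jaws, green board, and the yellow pointer a few mm short of the red mark, on the wheel side. Next I close the gripper and travel above the holder. I'll turn the hand so the wrist camera sits on the jaw side.

Call:
play_rows(
  motion=[
    [1,[0.023,-0.042,0],-0.1],
    [1,[0.046,-0.084,0],-0.2],
    [1,[0.069,-0.126,0],-0.3],
    [1,[0.092,-0.168,0],-0.4],
    [1,[0.115,-0.21,0],-0.5],
  ],
)

```text
time: 1.15
tool_pos: [0.3203, 0.3789, 0.2315]
tool_rot: [0.66, -0.254, 0.66, 0.254]
contact_force: [1.1, -0.6, 0.8]
gripper_width: 0.145
```

Call:
play_rows(
  motion=[
    [1,[0.023,-0.042,0],-0.1],
    [1,[0.046,-0.084,0],-0.2],
    [1,[0.069,-0.126,0],-0.3],
    [1,[0.092,-0.168,0],-0.4],
    [1,[0.115,-0.21,0],-0.5],
  ],
)

```text
time: 1.65
tool_pos: [0.4354, 0.1687, 0.2317]
tool_rot: [0.703, -0.082, 0.702, 0.082]
contact_force: [0.4, 0.3, 0.4]
gripper_width: -0.002
```

Call:
play_rows(
  motion=[
    [1,[0.023,-0.042,0],-0.08],
    [1,[0.046,-0.084,0],-0.08],
    [1,[0.1,-0.12,0],-0.08],
    [1,[0.11,-0.14,0],-0.08],
    [1,[0.11,-0.14,0],-0.08],
  ],
)

```text
time: 2.15
tool_pos: [0.5467, 0.0272, 0.2312]
tool_rot: [0.705, -0.054, 0.705, 0.053]
contact_force: [-1.0, 0.0, 0.0]
gripper_width: 0.0
```

Run:
```python
from plant import state,cams,workorder,nets
import cv2
print(cams.camera_info("wrist")["tvec"])
p,d=cams.grab_frame("wrist");cv2.imwrite("pics/c_wrist.png",p[:,:,::-1])
for t in ("holder","wheel_axis","jaw_pointer","gauge_mark","board_centre"):
  print(t,[( [round(v,4) for v in r["at"]],round(r["score"],2)) for r in nets.landmark_of("wrist",t)])
```

```text
[-0.54356023 -0.09202224  0.36370144]
holder [([0.4996, 0.111, -0.0023], 0.64)]
wheel_axis [([0.505, 0.0271, 0.0322], 0.89)]
jaw_pointer [([0.5393, 0.1048, 0.0203], 0.87)]
gauge_mark [([0.5408, 0.1133, 0.0196], 0.55)]
board_centre [([0.4914, 0.1633, 0.0482], 0.69)]
```

View pics/c_wrist.png

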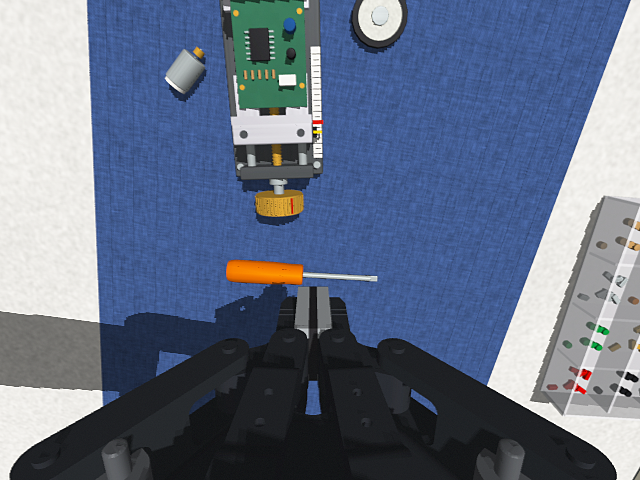

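The wrist view shows the brass wheel at px (279,203), the pointer at (317,130) and the red mark at (317,122), with the screwdriver beyond the wheel at (265,271). I measure these precisely now.

```bash
cat > h.py <<'E'
import cv2,numpy as np
from plant import cams,state
from scipy.spatial.transform import Rotation as R
def pix2w(u,v,z,i):
    r=R.from_rotvec(np.ravel(i["rvec"])).as_matrix();c=-r.T@np.ravel(i["tvec"])
    d=r.T@np.linalg.inv(i["K"])@np.array([u,v,1.]);return c+d*(z-c[2])/d[2]
def seg(p,kind,roi):
    a=p.astype(int);r,g,b=a[...,0],a[...,1],a[...,2]
    m={"red":(r>140)&(g<70)&(b<70),"yel":(r>150)&(g>130)&(b<80),"brass":(r>120)&(g>70)&(b<90)&(r-b>70)}[kind]
    k=np.zeros_like(m);x0,y0,x1,y1=roi;k[y0:y1,x0:x1]=1;ys,xs=np.nonzero(m&k)
    return (xs.mean(),ys.mean(),len(xs),xs.min(),xs.max(),ys.min(),ys.max()) if len(xs) else None
E
python3 - <<'E'
from h import *
i=cams.camera_info("wrist");p,d=cams.grab_frame("wrist")
np.set_printoptions(precision=4,suppress=True)
for n,k,roi,z in (("pointer","yel",(305,110,330,150),.018),("mark","red",(305,110,330,150),.016)):
    s=seg(p,k,roi);print(n,s, s and pix2w(s[0],s[1],z,i))
s=seg(p,"brass",(245,180,315,225));print(s)
print("depths",d[203,279],d[195:218:4,279],d[290,313],d[300,305])
# wheel top points 3d
r=R.from_rotvec(np.ravel(i["rvec"])).as_matrix();c=-r.T@np.ravel(i["tvec"])
v,u=np.mgrid[0:480,0:640];P=(np.stack([(u-i["K"][0][2])/i["K"][0][0]*d,(v-i["K"][1][2])/i["K"][1][1]*d,d],-1)-np.ravel(i["tvec"]))@r
W=P[188:217,252:306].reshape(-1,3);W=W[W[:,2]>.03];W2=W[W[:,2]>.05]
print("wheel",W.min(0),W.max(0),"top",W2.mean(0),len(W2),W2.min(0),W2.max(0))
# jaw axis: board holder jaw tops
J=P[80:150,225:325].reshape(-1,3);J=J[abs(J[:,2]-.058)<.003]
rect=cv2.minAreaRect((J[:,:2]*1000).astype(np.float32));print("jaw rect",rect)
B=P[0:180,200:325].reshape(-1,3);B=B[(abs(B[:,2]-.042)<.0025)&(B[:,1]<.08)]
print("plate",cv2.minAreaRect((B[:,:2]*1000).astype(np.float32)),len(B))
cv2.imwrite("pics/d.png",cv2.resize(p[100:220,220:340,::-1],(600,600),interpolation=cv2.INTER_NEAREST))
E
```

```text
pointer (np.float64(320.0833333333333), np.float64(137.125), 24, np.int64(316), np.int64(324), np.int64(136), np.int64(138)) [0.5395 0.1018 0.018 ]
mark (np.float64(319.5263157894737), np.float64(127.44736842105263), 38, np.int64(315), np.int64(324), np.int64(126), np.int64(129)) [0.5374 0.1107 0.016 ]
(np.float64(281.29174664107484), np.float64(207.7063339731286), 1042, np.int64(257), np.int64(305), np.int64(194), np.int64(220))
depths 0.32617766 [0.3429 0.3422 0.3262 0.3273 0.328  0.328 ] 0.14825088 0.14050137
wheel [0.4863 0.0176 0.0303] [0.5361 0.1091 0.3746] top [0.5114 0.032  0.0558] 424 [0.4961 0.0218 0.05  ] [0.5309 0.1091 0.3746]
jaw rect ((495.885009765625, 113.69786071777344), (69.8654556274414, 55.96424865722656), 9.173839569091797)
plate ((505.1769714355469, 61.839012145996094), (70.06565856933594, 8.447729110717773), 9.147541046142578) 621
```

View pics/d.png

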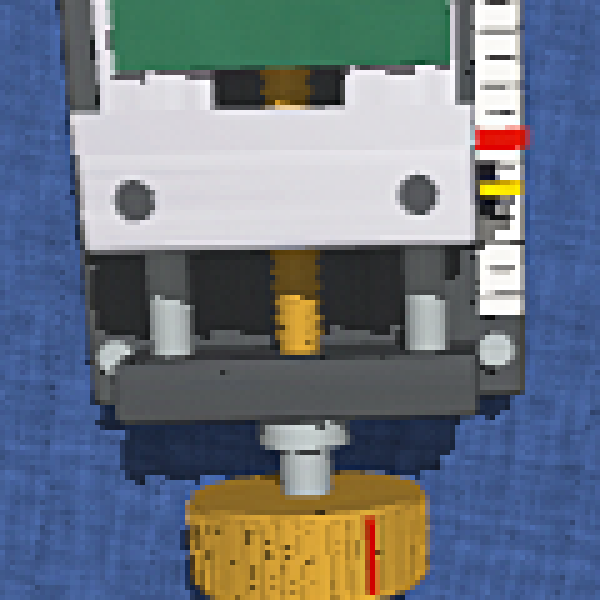

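Call:
play_rows(
  motion=[
    [1,[-0.02,0.001,-0.035],0],
    [1,[-0.04,0.002,-0.07],0],
    [1,[-0.05,0.002,-0.11],0],
    [1,[-0.05,0.002,-0.15],0],
    [1,[-0.05,0.002,-0.16],0],
  ],
)

```text
time: 3.0
tool_pos: [0.4904, 0.0335, 0.0666]
tool_rot: [0.702, -0.055, 0.708, 0.056]
contact_force: [-0.4, 0.7, 0.1]
gripper_width: -0.001
```

Call:
play_rows(
  motion=[
    [1,[0,0,0],0],
    [1,[0,0,0],0],
  ],
)

```text
time: 3.2
tool_pos: [0.4964, 0.0326, 0.0734]
tool_rot: [0.706, -0.056, 0.704, 0.055]
contact_force: [0.7, 0.2, 1.7]
gripper_width: 0.002
```

Run:
```python
from h import *
i=cams.camera_info("wrist");p,d=cams.grab_frame("wrist");s=state()
print(s["tool_pos"],s["contact_force"])
cv2.imwrite("pics/e.png",p[:,:,::-1])
p,d=cams.grab_frame("scene");cv2.imwrite("pics/e2.png",cv2.resize(p[200:340,280:460,::-1],(720,560)))
```

```text
[0.49693483 0.03250746 0.07408424] [-0.16850269  0.29367164  1.24959301]
```

View pics/e.png

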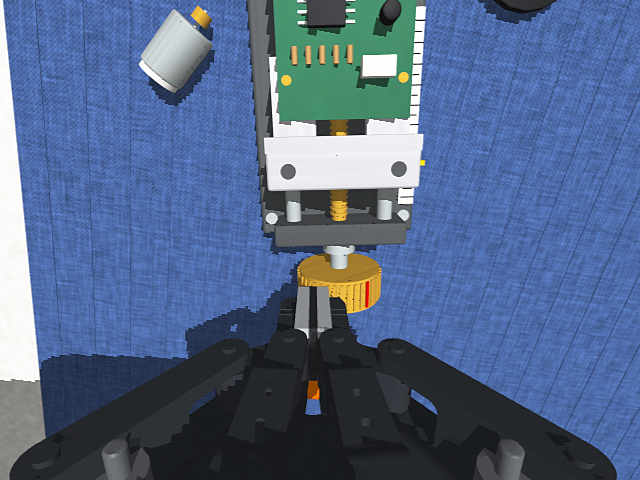

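View pics/e2.png

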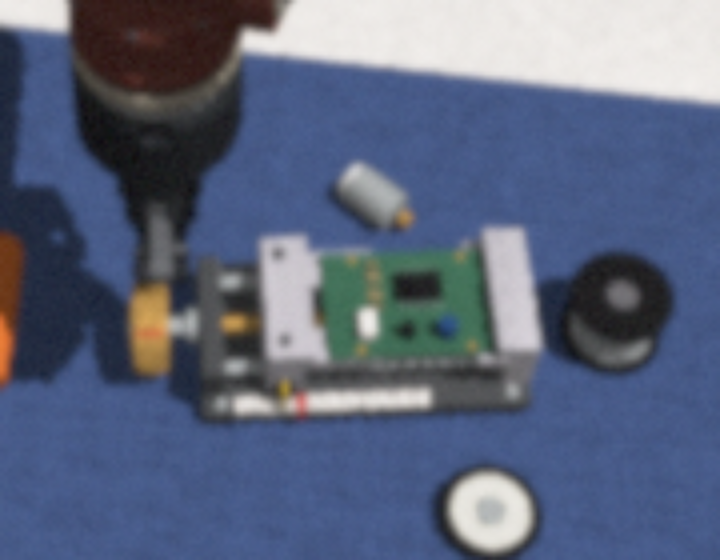

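The finger hangs over the wheel's -x half, and the gap and clearances look fine. I descend gently until I feel contact.

Call:
play_rows(
  motion=[
    [1,[0,0,-0.008],0],
    [1,[0,0,-0.014],0],
    [1,[0,0,-0.018],0],
    [1,[0,0,-0.02],0],
    [1,[0,0,-0.02],0],
  ],
)

```text
time: 3.8
tool_pos: [0.4944, 0.0325, 0.0512]
tool_rot: [0.704, -0.055, 0.705, 0.055]
contact_force: [-1.7, -0.3, 1.5]
gripper_width: -0.0
```

Call:
play_rows(
  motion=[
    [1,[0,0,-0.001],0],
    [1,[0,0,-0.002],0],
    [1,[0,0,-0.002],0],
  ],
)

```text
time: 4.1
tool_pos: [0.4948, 0.0325, 0.0506]
tool_rot: [0.705, -0.055, 0.705, 0.056]
contact_force: [-6.1, -0.3, 10.8]
gripper_width: -0.001
```

Contact: about 11 N up. I roll the top toward +x along an arc.

Call:
play_rows(
  motion=[
    [1,[0.005,0.001,0.001],0],
    [1,[0.01,0.0015,0.002],0],
    [1,[0.015,0.0025,0.002],0],
    [1,[0.018,0.003,0.002],0],
    [1,[0.018,0.003,0.002],0],
  ],
)

```text
time: 4.6
tool_pos: [0.5153, 0.0361, 0.0538]
tool_rot: [0.707, -0.055, 0.703, 0.056]
contact_force: [-0.7, 2.4, 9.4]
gripper_width: -0.004
```

Run:
```python
from h import *
p,d=cams.grab_frame("wrist");s=state()
print(s["tool_pos"],s["contact_force"])
cv2.imwrite("pics/f.png",cv2.resize(p[130:330,220:440,::-1],(660,600)))
```

```text
[0.51525559 0.03612106 0.05381332] [-0.02655639  2.15582634  8.93047757]
```

View pics/f.png

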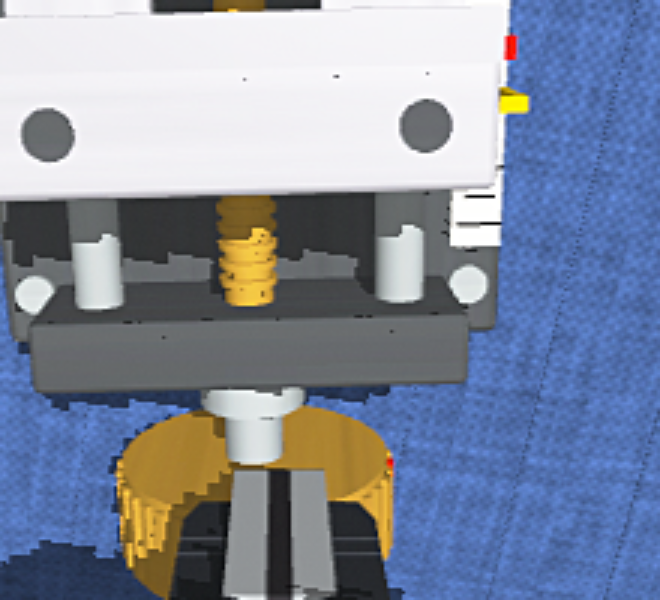

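The red strip on the wheel has rolled to the +x edge, so the wheel is turning the right way. I finish this stroke, lift and return.

Call:
play_rows(
  motion=[
    [1,[0.005,0.0005,0],0],
    [1,[0.01,0.001,-0.001],0],
    [1,[0.014,0.002,-0.002],0],
    [1,[0.014,0.002,-0.002],0],
    [1,[0.018,0.002,0.01],0],
  ],
)

```text
time: 5.15
tool_pos: [0.5292, 0.0375, 0.0599]
tool_rot: [0.704, -0.056, 0.706, 0.056]
contact_force: [0.1, 0.0, -0.2]
gripper_width: 0.002
```

Call:
play_rows(
  motion=[
    [1,[-0.01,-0.002,0.005],0],
    [1,[-0.034,-0.007,0.007],0],
    [1,[-0.036,-0.007,0.002],0],
    [1,[-0.036,-0.007,-0.006],0],
    [1,[-0.036,-0.007,-0.009],0],
  ],
)

```text
time: 5.65
tool_pos: [0.4943, 0.0304, 0.051]
tool_rot: [0.704, -0.055, 0.706, 0.055]
contact_force: [-1.1, 0.3, 3.4]
gripper_width: -0.001
```

Run:
```python
from h import *
p,d=cams.grab_frame("wrist");s=state()
print(s["tool_pos"],s["contact_force"])
cv2.imwrite("pics/g.png",cv2.resize(p[130:330,220:440,::-1],(660,600)))
```

```text
[0.49431535 0.03045407 0.05101218] [-1.54016757 -0.47556883  1.64390477]
```

View pics/g.png

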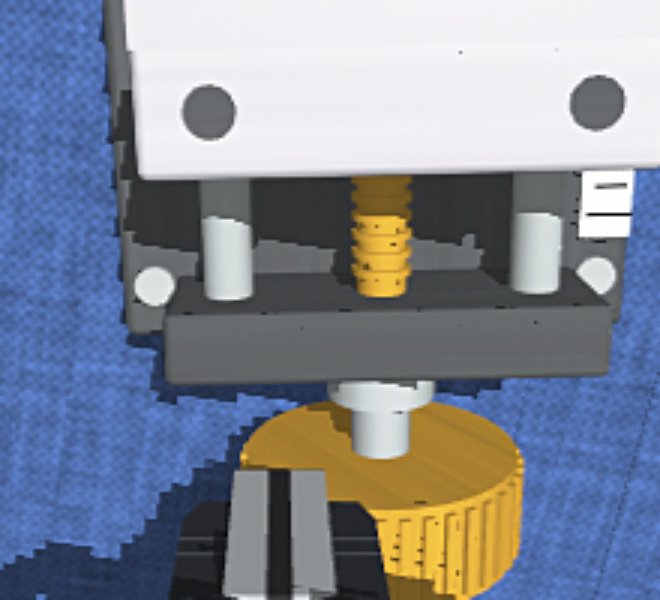

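Call:
play_rows(
  motion=[
    [1,[0.001,0,-0.003],0],
    [1,[0.006,0.001,-0.002],0],
    [1,[0.012,0.002,-0.001],0],
    [1,[0.018,0.003,-0.001],0],
    [1,[0.023,0.0035,-0.001],0],
  ],
)

```text
time: 6.2
tool_pos: [0.5203, 0.0349, 0.0536]
tool_rot: [0.706, -0.055, 0.704, 0.056]
contact_force: [-2.3, 4.1, 7.9]
gripper_width: 0.003
```

Call:
play_rows(
  motion=[
    [1,[0.005,0.0005,-0.001],0],
    [1,[0.009,0.001,-0.002],0],
    [1,[0.009,0.001,-0.002],0],
    [1,[0.013,0.001,0.01],0],
    [1,[0.013,0.001,0.05],0],
  ],
)

```text
time: 6.7
tool_pos: [0.527, 0.0349, 0.0971]
tool_rot: [0.701, -0.055, 0.709, 0.056]
contact_force: [-0.3, -0.7, -0.1]
gripper_width: -0.0
```

Call:
play_rows(
  motion=[
    [1,[0,0,0],0],
    [1,[0,0,0],0],
  ],
)

```text
time: 6.9
tool_pos: [0.5314, 0.0346, 0.1026]
tool_rot: [0.706, -0.056, 0.704, 0.055]
contact_force: [-1.3, 0.2, -0.9]
gripper_width: -0.001
```

Run:
```python
from h import *
i=cams.camera_info("wrist");p,d=cams.grab_frame("wrist");s=state()
print(s["tool_pos"],s["contact_force"])
cv2.imwrite("pics/h.png",p[:,:,::-1])
for k,z in (("yel",.018),("red",.016)):
    q=seg(p,k,(330,60,460,260));print(k,q,q and pix2w(q[0],q[1],z,i))
```

```text
[0.53045635 0.03472687 0.1012411 ] [-0.80961049  0.33579217 -0.48050455]
yel (np.float64(343.9032258064516), np.float64(143.03225806451613), 62, np.int64(338), np.int64(350), np.int64(141), np.int64(145)) [0.53951419 0.10623408 0.018     ]
red (np.float64(345.265306122449), np.float64(134.6530612244898), 49, np.int64(339), np.int64(350), np.int64(132), np.int64(138)) [0.53961367 0.11139433 0.016     ]
```

View pics/h.png

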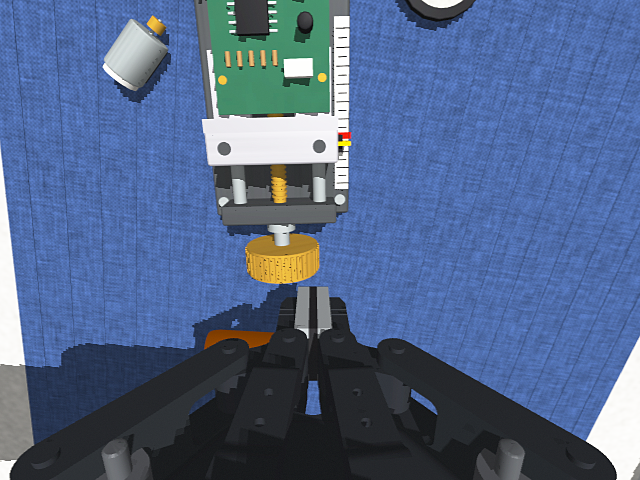

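Pointer-to-mark gap is down to about 5 mm, or about 2 mm per stroke. Two more strokes.

Call:
play_rows(
  motion=[
    [1,[-0.02,-0.003,-0.02],0],
    [1,[-0.036,-0.0045,-0.036],0],
    [1,[-0.036,-0.0045,-0.044],0],
    [1,[-0.036,-0.0045,-0.049],0],
    [1,[-0.036,-0.0045,-0.05],0],
  ],
)

```text
time: 7.45
tool_pos: [0.4943, 0.0306, 0.0508]
tool_rot: [0.704, -0.055, 0.706, 0.056]
contact_force: [-3.5, 0.8, 2.5]
gripper_width: 0.001
```

Call:
play_rows(
  motion=[
    [1,[0.001,0,-0.002],0],
    [1,[0.006,0.001,-0.001],0],
    [1,[0.012,0.002,0],0],
    [1,[0.018,0.003,0],0],
    [1,[0.023,0.0035,0],0],
  ],
)

```text
time: 7.95
tool_pos: [0.5205, 0.0345, 0.0537]
tool_rot: [0.706, -0.055, 0.703, 0.056]
contact_force: [-1.6, 2.7, 5.8]
gripper_width: -0.003
```

Call:
play_rows(
  motion=[
    [1,[0.005,0.0005,-0.001],0],
    [1,[0.009,0.001,-0.002],0],
    [1,[0.009,0.001,-0.002],0],
    [1,[0.013,0.001,0.01],0],
    [1,[0,-0.002,0.014],0],
  ],
)

```text
time: 8.45
tool_pos: [0.5194, 0.0316, 0.0669]
tool_rot: [0.706, -0.056, 0.704, 0.055]
contact_force: [0.3, -0.4, 1.4]
gripper_width: 0.001
```

Call:
play_rows(
  motion=[
    [1,[-0.022,-0.0035,-0.002],0],
    [1,[-0.023,-0.0035,-0.008],0],
    [1,[-0.023,-0.0035,-0.012],0],
    [1,[-0.023,-0.0035,-0.013],0],
  ],
)

```text
time: 8.85
tool_pos: [0.4947, 0.0284, 0.0516]
tool_rot: [0.705, -0.055, 0.705, 0.055]
contact_force: [0.5, 0.5, -0.7]
gripper_width: 0.003
```

Call:
play_rows(
  motion=[
    [1,[0.001,0,-0.002],0],
    [1,[0.006,0.001,-0.002],0],
    [1,[0.012,0.002,-0.001],0],
    [1,[0.018,0.003,-0.001],0],
    [1,[0.023,0.0035,-0.001],0],
  ],
)

```text
time: 9.35
tool_pos: [0.5203, 0.0328, 0.0537]
tool_rot: [0.706, -0.055, 0.704, 0.056]
contact_force: [-1.6, 3.8, 7.7]
gripper_width: -0.003
```

Call:
play_rows(
  motion=[
    [1,[0.005,0.0005,-0.001],0],
    [1,[0.009,0.001,-0.002],0],
    [1,[0.009,0.001,-0.002],0],
    [1,[0.013,0.001,0.01],0],
    [1,[0.013,0.001,0.05],0],
  ],
)

```text
time: 9.85
tool_pos: [0.5271, 0.0329, 0.0973]
tool_rot: [0.701, -0.055, 0.709, 0.056]
contact_force: [0.0, -0.4, 0.1]
gripper_width: 0.001
```

Call:
play_rows(
  motion=[
    [1,[0.01,0,0],0],
    [1,[0.01,0,0],0],
    [1,[0.01,0,0],0],
  ],
)

```text
time: 10.15
tool_pos: [0.5398, 0.0328, 0.1002]
tool_rot: [0.704, -0.055, 0.706, 0.055]
contact_force: [0.4, 0.7, -0.2]
gripper_width: 0.001
```

```bash
cat > m.py <<'E'
import sys
from h import *
i=cams.camera_info("wrist");p,d=cams.grab_frame("wrist");s=state()
print(s["tool_pos"],s["contact_force"])
cv2.imwrite(f"pics/{sys.argv[1]}.png",p[:,:,::-1])
r=R.from_rotvec(np.ravel(i["rvec"])).as_matrix();K=i["K"];o=[]
for k,z in (("yel",.018),("red",.016)):
    q=seg(p,k,(300,60,470,260));u,v=int(round(q[0])),int(round(q[1]));dd=np.median(d[v-1:v+2,u-1:u+2])
    P=r.T@(np.array([(q[0]-K[0][2])/K[0][0]*dd,(q[1]-K[1][2])/K[1][1]*dd,dd])-np.ravel(i["tvec"]))
    w=pix2w(q[0],q[1],P[2],i);o.append((pix2w(q[0],q[1],z,i),P));print(k,np.round(q,1),o[-1])
y=np.array([-.159,.987,0])
print("gap mm fixedz/depth",[1000*y@(o[1][j]-o[0][j]) for j in (0,1)])
E
python3 m.py i
```

```text
[0.5393415  0.03289233 0.0996961 ] [-0.27730451  0.3997758  -0.08815222]
yel [312.5 176.2 245.  300.  338.   66.  259. ] (array([0.53088332, 0.08092091, 0.018     ]), array([0.53062608, 0.08290455, 0.03314678]))
red [334.9 132.3   9.  331.  338.  127.  133. ] (array([0.54058577, 0.11002035, 0.016     ]), array([0.53949554, 0.11005437, 0.03432429]))
gap mm fixedz/depth [np.float64(27.17845281471206), np.float64(25.386625284780084)]
```

View pics/i.png

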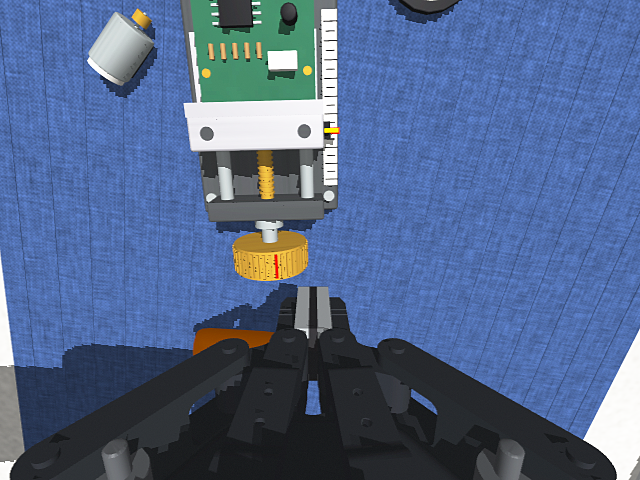

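The pointer now nearly covers the red mark at px (333,131), and the wheel's red strip is near the top. I zoom in on the pointer.

```bash
cat > z.py <<'E'
import sys
from h import *
i=cams.camera_info("wrist");p,d=cams.grab_frame("wrist");print(state()["tool_pos"])
# rectified plane view at z=0.017, holder axes, 0.1mm/px
ex=np.array([.987,.159]);ey=np.array([-.159,.987]);c0=np.array([.539,.1105])
a=cv2.Rodrigues(np.float64(i["rvec"]))[0]
def w2p(P):q=cv2.projectPoints(np.float64([P]),np.float64(i["rvec"]),np.float64(i["tvec"]),np.float64(i["K"]),None)[0];return q.ravel()
src=[];dst=[]
for sx,sy in ((-15,-15),(15,-15),(15,15),(-15,15)):
    P=c0+ex*sx/1000+ey*sy/1000;src.append(w2p([*P,.017]));dst.append(((sx+15)*20,(15-sy)*20))
H=cv2.getPerspectiveTransform(np.float32(src),np.float32(dst))
cv2.imwrite(f"pics/{sys.argv[1]}.png",cv2.warpPerspective(p,H,(600,600),flags=0)[:,:,::-1])
# wheel
w=p[220:290,220:345,::-1];cv2.imwrite(f"pics/{sys.argv[1]}w.png",cv2.resize(w,(750,420),interpolation=0))
E
python3 z.py j
```

```text
[0.53925251 0.03294745 0.09954719]
```

View pics/j.png

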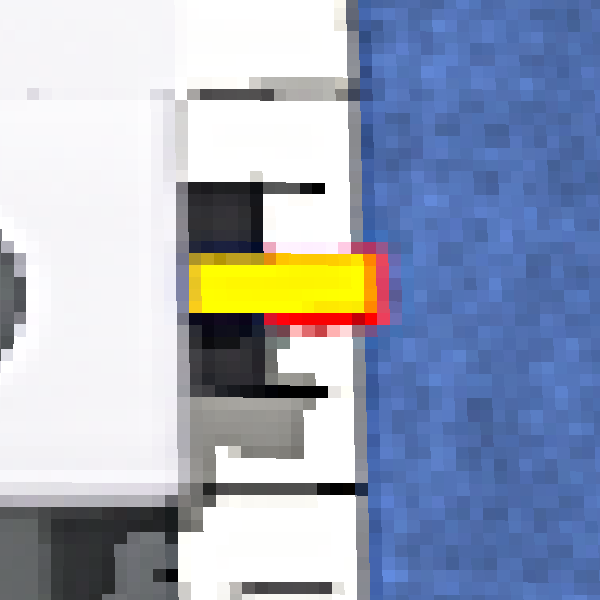

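View pics/jw.png

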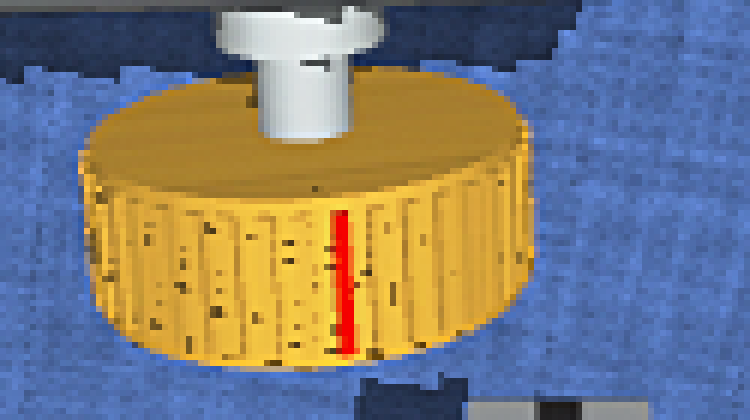

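Pointer centre at row 283 and mark centre at row 286, at 20 px/mm, so they agree within about 0.2 mm. I move clear and check again from a second viewpoint.

Call:
play_rows(
  motion=[
    [1,[0.02,0,0.02],0],
    [1,[0.03,0,0.03],0],
    [1,[0.03,0,0.03],0],
    [1,[0.03,0,0.03],0],
    [1,[0.03,0,0.03],0],
  ],
)

```text
time: 10.75
tool_pos: [0.5692, 0.033, 0.1296]
tool_rot: [0.704, -0.055, 0.706, 0.056]
contact_force: [-0.5, 0.1, -0.2]
gripper_width: -0.001
```

```bash
python3 z.py k
python3 - <<'E'
from h import *
i=cams.camera_info("wrist");p,d=cams.grab_frame("wrist")
cv2.imwrite("pics/k2.png",p[:,:,::-1])
p,d=cams.grab_frame("scene");cv2.imwrite("pics/k3.png",cv2.resize(p[200:340,280:460,::-1],(720,560)))
E
```

```text
[0.56926397 0.03309216 0.12968068]
```

View pics/k.png

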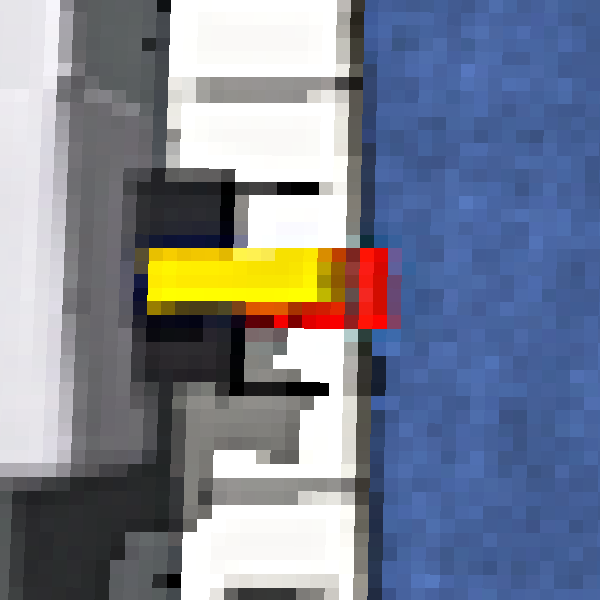

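View pics/k2.png

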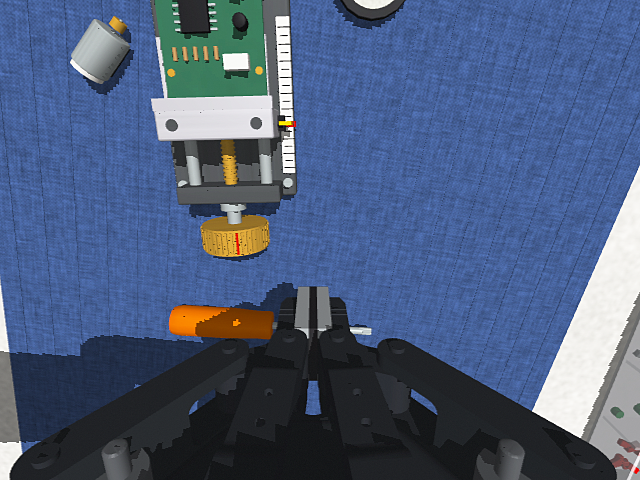

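View pics/k3.png

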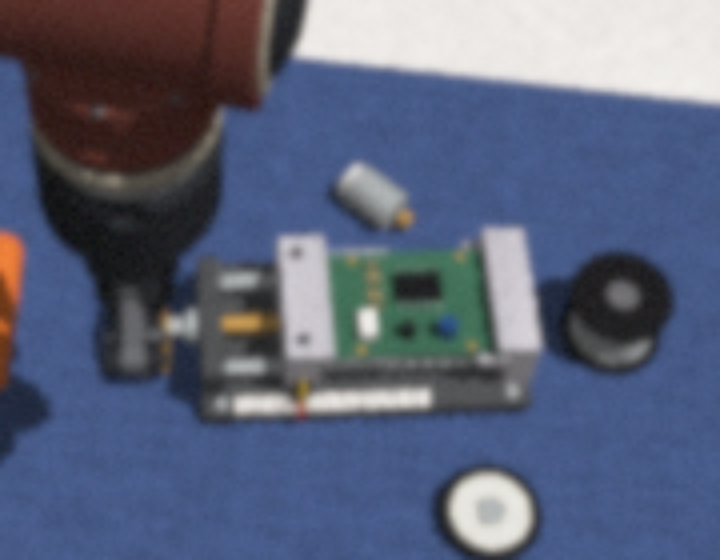

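Both views put the pointer over the mark, perhaps 0.2–0.5 mm past it. I refine this with the wheel's red strip by intersecting its rays with the wheel cylinder.

Run:
```python
from h import *
i=cams.camera_info("wrist");p,d=cams.grab_frame("wrist")
q=seg(p,"red",(205,228,265,258));print(q)
r=R.from_rotvec(np.ravel(i["rvec"])).as_matrix();c=-r.T@np.ravel(i["tvec"])
def strip(u,v,C):
    D=r.T@np.linalg.inv(i["K"])@np.array([u,v,1.]);ex=np.array([.987,.159,0])
    o=np.array([ex@(c-C),c[2]-.03]);e=np.array([ex@D,D[2]])
    A=e@e;B=2*o@e;Q=o@o-.024**2;t=(-B-np.sqrt(B*B-4*A*Q))/2/A
    h=o+t*e;return np.degrees(np.arctan2(*h))
# wheel centre: silhouettes of brass columns -> use point cloud fit
K=i["K"];v,u=np.mgrid[0:480,0:640]
P=(np.stack([(u-K[0][2])/K[0][0]*d,(v-K[1][2])/K[1][1]*d,d],-1)-np.ravel(i["tvec"]))@r
W=P[225:258,200:272].reshape(-1,3);W=W[(W[:,2]>.042)&(W[:,2]<.058)&(W[:,1]<.045)]
ex=np.array([.987,.159,0]);ey=np.array([-.159,.987,0])
from scipy.optimize import least_squares
xs=W@ex;f=least_squares(lambda a:np.hypot(xs-a[0],W[:,2]-a[1])-.024,[.51,.03],loss="soft_l1",f_scale=.001)
print("fit",f.x,len(W),"ey range",np.percentile(W@ey,[2,98]))
# screw/plate line reference: (0.5052,0.0618)
print("plate ref ex",ex@[.5052,.0618,0])
for X in (f.x[0],ex@[.5052,.0618,0]):
    C=ex*X;print(X,strip(q[0],q[1],C))
```

```text
(np.float64(236.41860465116278), np.float64(243.02325581395348), 43, np.int64(235), np.int64(238), np.int64(233), np.int64(253))
fit [0.50923857 0.02992955] 1670 ey range [-0.0614997  -0.04373836]
plate ref ex 0.5084586
0.5092385696257464 15.089832171772121
0.5084586 16.90307054968451
```

The strip sits 15° past the top, equal to +0.4 mm. That agrees with the pointer views, so I roll back about 5 mm at the rim with a small touch.

Call:
play_rows(
  motion=[
    [1,[-0.035,0,-0.02],0],
    [1,[-0.056,-0.001,-0.04],0],
    [1,[-0.056,-0.001,-0.06],0],
    [1,[-0.056,-0.001,-0.07],0],
    [1,[-0.056,-0.001,-0.07],0],
  ],
)

```text
time: 11.45
tool_pos: [0.5135, 0.0321, 0.0597]
tool_rot: [0.704, -0.055, 0.706, 0.056]
contact_force: [0.2, -0.4, -0.1]
gripper_width: -0.001
```

Call:
play_rows(
  motion=[
    [1,[0,0,-0.004],0],
    [1,[0,0,-0.008],0],
    [1,[0,0,-0.01],0],
    [1,[0,0,-0.01],0],
  ],
)

```text
time: 11.85
tool_pos: [0.5172, 0.032, 0.0539]
tool_rot: [0.706, -0.055, 0.703, 0.055]
contact_force: [-0.9, -0.3, 6.9]
gripper_width: 0.003
```

Call:
play_rows(
  motion=[
    [1,[-0.003,-0.0005,0],0],
    [1,[-0.006,-0.001,0],0],
    [1,[-0.008,-0.001,0],0],
    [1,[-0.008,-0.001,0],0],
  ],
)

```text
time: 12.25
tool_pos: [0.5093, 0.0306, 0.0539]
tool_rot: [0.707, -0.056, 0.703, 0.055]
contact_force: [0.7, -0.5, 5.8]
gripper_width: -0.001
```

Call:
play_rows(
  motion=[
    [1,[0,0,0.004],0],
    [1,[0,0,0.02],0],
    [1,[0.03,0,0.05],0],
    [1,[0.05,0,0.05],0],
    [1,[0.05,0,0.05],0],
  ],
)

```text
time: 12.75
tool_pos: [0.5595, 0.0308, 0.1032]
tool_rot: [0.706, -0.056, 0.704, 0.055]
contact_force: [-0.4, -0.6, -0.3]
gripper_width: -0.002
```

Call:
play_rows(
  motion=[
    [1,[0.01,0,0],0],
    [1,[0.01,0,0],0],
    [1,[0.01,0,0],0],
  ],
)

```text
time: 13.05
tool_pos: [0.5659, 0.0311, 0.1004]
tool_rot: [0.704, -0.055, 0.706, 0.056]
contact_force: [1.1, 0.6, 0.0]
gripper_width: 0.001
```

```bash
python3 z.py l
python3 - <<'E'
from h import *
i=cams.camera_info("wrist");p,d=cams.grab_frame("wrist");cv2.imwrite("pics/l2.png",p[:,:,::-1])
q=seg(p,"red",(200,228,272,275));print(q)
r=R.from_rotvec(np.ravel(i["rvec"])).as_matrix();c=-r.T@np.ravel(i["tvec"])
D=r.T@np.linalg.inv(i["K"])@np.array([q[0],q[1],1.]);ex=np.array([.987,.159,0])
o=np.array([ex@c-.509,c[2]-.03]);e=np.array([ex@D,D[2]])
A=e@e;B=2*o@e;Q=o@o-.024**2;t=(-B-np.sqrt(B*B-4*A*Q))/2/A
print(np.degrees(np.arctan2(*(o+t*e))))
E
```

```text
[0.56583004 0.03108207 0.10048327]
(np.float64(220.84126984126985), np.float64(257.4761904761905), 63, np.int64(219), np.int64(223), np.int64(246), np.int64(269))
-1.200176277118596
```

View pics/l.png

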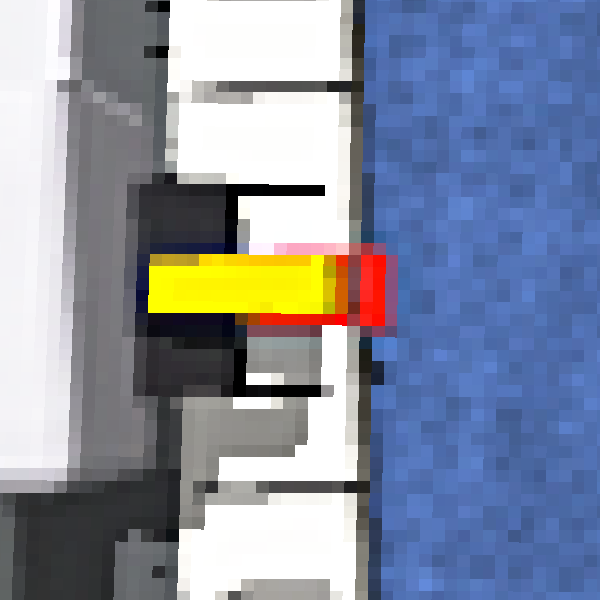

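View pics/l2.png

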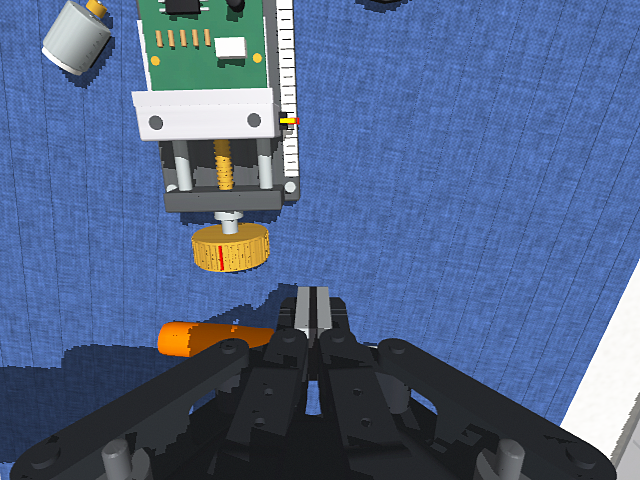

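The pointer is centred on the mark (rows 284 and 288, 0.2 mm apart), and the wheel strip is at the top (-1°). I take the hand well clear and hand in.

Call:
play_rows(
  motion=[
    [1,[0,0,0.04],0],
    [1,[0,0,0.08],0],
    [1,[0,0,0.12],0],
    [1,[0,0,0.12],0],
    [1,[0,0,0.12],0],
  ],
)

```text
time: 13.65
tool_pos: [0.5671, 0.031, 0.2227]
tool_rot: [0.706, -0.056, 0.704, 0.055]
contact_force: [-0.6, 0.4, -1.4]
gripper_width: 0.001
```

Run:
```python
from h import *
from plant import workorder
p,d=cams.grab_frame("top");cv2.imwrite("pics/m.png",p[:,:,::-1])
s=state();print(s["tool_pos"],s["contact_force"],s["time"]);print(workorder.job_done())
```

```text
[0.56616021 0.03104201 0.22067991] [ 0.24037094  0.6510543  -0.95602602] 13.7
the job is handed in; nothing more can be done
None
```

View pics/m.png

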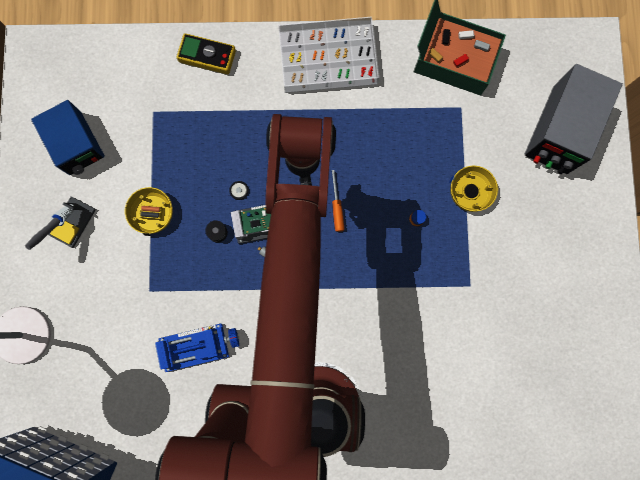

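The pointer stands at the red gauge mark and the job is handed in, at about 13.7 s. I rolled the brass wheel with the closed fingertips in four short strokes toward +x, at about 6–11 N contact force. I then rolled it back a little, because the jaw was about 0.4 mm past the mark.

- **Pointer:** the last close-up shows the pointer centre about 0.2 mm past the mark, which is finer than one camera pixel.
- **Wheel strip:** the red strip on the wheel is within about 1° of the top. That fits the mark position, though I only inferred that the strip's top position is the zero. Before the roll-back the pointer views read 0.15–0.5 mm past the mark and the strip 0.4 mm.
- **Board and other objects:** the board lies level between the jaws, with no sign of squeezing. The screwdriver, motor and other parts look unmoved. In the final top picture the arm hides the wheel end and part of the holder, so those rest on the wrist pictures taken just before.
- **Hand:** the hand ended at about 0.22 m height, touching nothing.

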